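Shut the test chamber and pull the start knob on

ROBOT

A 7-joint arm with a two-finger parallel gripper is mounted at the origin on the work surface; the furniture and walls round the work are solid. World frame = base frame: x ahead of the robot, y to its left, z up, the work surface at z = 0. Lengths are in m, angles in rad, forces in N, time in s.
With the tool pointing down it reaches from about 0.425 to 0.925 m from the base axis. Payload 6.8 kg.
Tool frame: the origin (TCP) lies at the very end of the fingers, on their centre line; the grasp point (between the pads) lies bot.tcp_to_grasp behind it (bot.tcp_to_grasp is the distance from the TCP to the grasp point, in m); z points along the fingers, y is the line along which they close (so a half turn about z gives the same grasp; the last joint's range is limited). The gripper opens to 85 mm and grips with 20 to 120 N. Pads are 22 mm wide; open, the fingers measure 114 mm over their backs; the gripper's body (76 mm by 85 mm) begins 54 mm behind the grasp point. The pads swing forward as they close: fully open they stand 13 mm farther back than shut.
Start: joints at [1.039, 0.477, 0.022, 1.555, -0.011, 1.109, -0.083], TCP at [0.278, -0.615, 0.231] pointing down, gripper open.
Joint ranges: [-2.96, 2.96], [-0.34, 2.1], [-1.41, 1.46], [0.24, 2.44], [-1.37, 4.51], [0.17, 1.92], [-2.96, 2.96]. Speed limits (rad/s): [2.39, 2.39, 3.14, 3.14, 3.14, 3.14, 3.14].

INTERFACE

Orientations are given as a unit quaternion [w, x, y, z].
In Python, from station import bot gives the robot as it stands.
- The arm moves only by the tool servo_tool, never from a script. Its argument "motion" is a list that holds one entry, the list of rows, each a list of 7 numbers: the shift along the tool's x, y, z in m, then the turn, a rotation vector about the tool's x, y, z in units of 5 degrees (1.0 is 5 degrees), then the opening, from 0 (shut) to 1 (fully open). A call has 1 to 20 rows; each row is the pose to reach, as a shift and turn from the pose commanded when the call began, along the tool's axes at that moment; what a row does not reach only later rows make up. A row lasts 1/12 s, in which the tool goes at most 41.7 mm and 7.16 degrees, less where a joint would pass 70% of its speed; a pose out of reach is approached as far as the arm can. A call with a gripper value outside its range is refused whole. The fingers move at their own pace and stop on an object; "grip_force" is the grip in N (left out, the last holds). Time passes only in rows, so rows that repeat a pose let the fingers close. It gives the time, the measured TCP pose, the force, the opening and the grip force at its end, in the units of the state.
- bot.get_obs(): the state, without advancing time (a new reading comes with each control period).
- bot.read_camera(name): name is "scene" or "side" or "wrist"; returns a dict with "img" (400x640x3 uint8, red, green, blue), "K" (3x3 intrinsics, pixels), "pose" (4x4, takes a point from camera to world coordinates). Camera axes: x right, y down, z forward; pixel columns grow to the right and rows downward; lengths in m; the calibration is good to about 2 mm. A picture is of the moment at which its call begins. There is no depth.
- bot.hand_in(): hands the job in; it is judged then, once.
The state is a dict: "t": time; "q": joint angles; "joint_vel": joint speeds; "joint_torque": joint torques, N m; "eef_pos": TCP position; "tool_rot": TCP orientation; "contact_force": force on the tool from outside, world axes, zero at the start; "torque": the same for the moment, N m; "gripper_width": opening from 0.0 (shut) to 1.0 (fully open); "grasp_force": force on a finger pad.
Only numpy, scipy, OpenCV 4.12 (cv2) and the standard library are available. Lean on these libraries where they do the work, as an engineer would, in place of code of your own. Each camera call takes 0.05 s, during which the arm holds its last target. There are 200 camera calls.

TASK

Push the open door of the test chamber shut until its sprung latch snaps in, then switch the test on: pull the round mushroom knob straight out until it clicks, and let it go so that it stays out by itself. Leave the T-shaped handle on the other switch box pushed in, and do not shift or knock over the loose things around.

Things in the scene. Friction and masses are not known exactly. Their poses are not given: they have to be found in the camera images.
- chamber: grey fixed test chamber on the bench, 130 deep (x) x 210 wide (y) x 130 high mm, with a window in the door and a white filter inside. Origin: centre of its underside; its front looks along its own -x. Door hinge line at x -75, y -95 mm in its frame (its right edge seen from the robot); the steel strike for the latch stands at its left edge, out to y +107 and x -84 mm
- door (a joint): angle of the upright chamber door, rad: 0 shut, grows as the free (left) edge swings out towards the robot. It stays where it is left. The door is 180 wide x 114 high x 14 mm thick, from 8 to 122 mm above the bench; it moves with under 1 N at the free edge until, over the last 0.07 rad, its latch rides over the strike: the push rises to about 6 N there, then it snaps in and is held
- latch (a joint): position of the bevelled spring tongue (steel, 28 mm high) in the door's free edge, m: 0 out, grows as it is pressed in (at most 0.009). Door shut with the tongue out again = latched
- door_hinge (a point): point on the vertical hinge line of the door, 65 mm above the bench. x axis square to the door pointing into the chamber, y axis along the door towards its free edge
- door_push (a point): centre of the outer face of the grey latch case (36 x 64 mm, 10 mm proud of the door) on the door by its free edge, 65 mm above the bench, 161 mm along the door from the hinge and 17 mm out from the hinge plane; the place to push. Its x axis points into the door, square to it
- start_box: fixed grey switch box with the round mushroom knob, 80 x 80 mm, 96 mm high. Origin: centre of its underside; its front, with the knob, looks along its own -x. The two boxes may stand in either order
- start_knob (a joint): travel of the mushroom knob out of its box (along the box's -x), m: 0 pushed in (off), 0.014 out (on); it is at rest only at these two places, both hard stops; a sprung click mechanism holds it there, the pull rises to about 7 N at half travel, after which it jumps to the out stop by itself
- start_knob_head (a point): middle of the mushroom knob's head, on its axis, 70 mm above the bench. Black head of 50 mm diameter, 16 mm thick (8 mm either way along the axis), on a 12 mm steel stem; pushed in, the head's centre is 50 mm in front of the box, with 36 mm of free stem between the box's 6 mm nut and the head, room for fingertips either side of the stem. x axis along the box's x (into the box)
- other_box: fixed switch box of the same size and colour, with a black T-shaped handle in place of the round knob. Origin: centre of its underside; its front looks along its own -x
- tee_handle (a joint): travel of the T-shaped handle out of its box, m: 0 pushed in, 0.014 out; same spring. To be left at 0
- screwdriver: orange screwdriver, 218 long x 29 mm high, lying in front of the boxes; leave alone. Origin: centre of its underside
- black_tape: black roll of tape lying flat, 60 mm diameter, 19 mm high; leave alone. Origin: centre of its underside
- brown_tape: brown roll of tape lying flat, 91 mm diameter, 48 mm high; leave alone. Origin: centre of its underside
- label_roll: white label roll lying flat, 72 mm diameter, 40 mm high; leave alone. Origin: centre of its underside
- spray_bottle: white spray bottle standing behind the boxes, 54 x 119 x 262 mm; leave alone. Origin: centre of its underside
- dropper_bottle: brown dropper bottle standing at the back, 34 mm diameter, 102 mm high; leave alone. Origin: centre of its underside
- filter: white inline filter cartridge lying on the bench, 180 x 50 x 50 mm; leave alone. Origin: centre of its underside

How it is judged:
By the outcome, as a careful person would: the job done as asked, in the order asked, and still so for the second after the job is handed in, with the robot touching nothing.
It also fails if it takes over 48 s, if anything falls off the work surface, if the arm or the gripper's body presses on something with over 40 N, if the wrist force passes 120 N, or if a joint passes its speed limit or range.

## Working session

There is one attempt and no reset: what is moved stays moved. The work goes in short steps, Python scripts to look and compute and a tool call to move; the robot and the scene stay as the last step left them, time stands still between calls to the robot, and variables do not carry over. Pictures are saved under pics/ and viewed, at most 10 in all, crops included, and the job is handed in when it is done.

Besides the shell and the picture viewer there is one more tool, called after ">>>" as a command line: name --argument value ..., lists and objects as JSON in quotes. servo_tool: Moves the arm, as the interface text tells. Its arguments: {"type":"object","properties":{"motion":{"type":"array"},"grip_force":{"type":"number"}},"required":["motion"]}

```bash
mkdir -p pics; ls; python3 - <<'E'
from station import bot
import cv2,numpy as np
np.set_printoptions(precision=4,suppress=True)
for n in ("scene","side"):
    r=bot.read_camera(n); cv2.imwrite(f"pics/{n}0.png",cv2.cvtColor(r["img"],cv2.COLOR_RGB2BGR)); print(n,r["K"],r["pose"])
    np.savez(f"{n}0.npz",**r)
print(bot.get_obs(),bot.tcp_to_grasp)
E
```

```text
pics
scene [[375.232    0.     316.2718]
 [  0.     375.232  201.2325]
 [  0.       0.       1.    ]] [[-0.7577 -0.3746  0.5344 -0.0977]
 [-0.6524  0.4559 -0.6054  0.701 ]
 [-0.0169 -0.8074 -0.5898  0.723 ]
 [ 0.      0.      0.      1.    ]]
side [[479.0004   0.     307.7995]
 [  0.     479.0004 207.5693]
 [  0.       0.       1.    ]] [[-0.834   0.3402 -0.4344  1.0474]
 [ 0.5518  0.512  -0.6583  0.8848]
 [-0.0015 -0.7887 -0.6148  0.8534]
 [ 0.      0.      0.      1.    ]]
{'t': 0.1, 'q': array([ 1.0389,  0.4777,  0.0223,  1.5563, -0.0115,  1.1093, -0.0831]), 'joint_vel': array([-0.0002, -0.0039, -0.0015, -0.0031, -0.0002, -0.0005, -0.0015]), 'joint_torque': array([  0.0054, -59.7761,   1.6146, -28.1954,   0.0129,   0.0051,
         0.    ]), 'eef_pos': array([ 0.2774, -0.6148,  0.2304]), 'tool_rot': array([-0.0008,  0.9776,  0.2103, -0.0002]), 'contact_force': array([ 0.3393,  0.1615, -0.2671]), 'torque': array([ 0.0257, -0.0194,  0.0403]), 'grasp_force': 0.0, 'gripper_width': 0.9996129483035583} 0.0187
```

View pics/scene0.png

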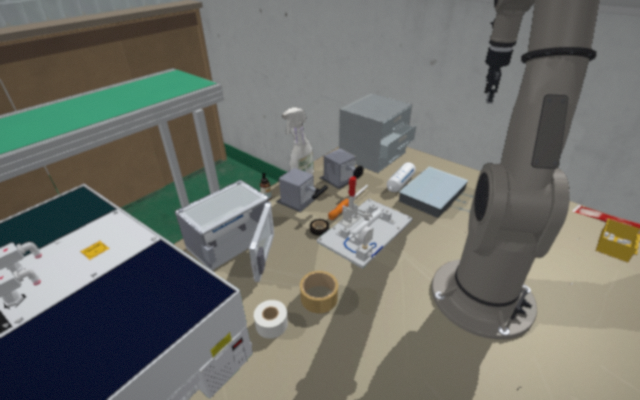

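View pics/side0.png

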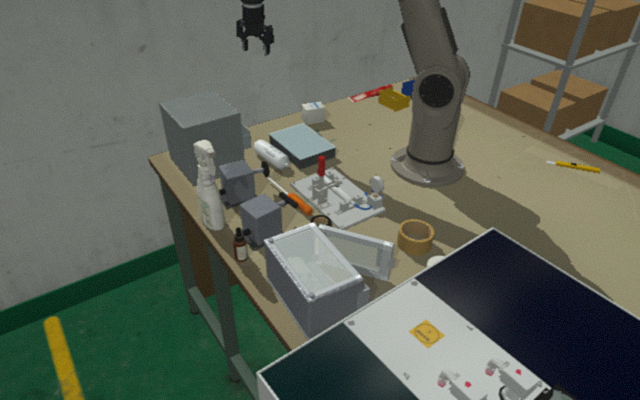

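```bash
python3 - <<'E'
import cv2
for n,x,y in (("scene",170,100),("side",190,135)):
    i=cv2.imread(f"pics/{n}0.png")[y:y+195,x:x+260]
    i=cv2.resize(i,None,fx=3,fy=3,interpolation=cv2.INTER_CUBIC)
    i=cv2.convertScaleAbs(i,alpha=1.3,beta=10)
    cv2.imwrite(f"pics/{n}0c.png",i)
E
```

```text
(no output)
```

View pics/scene0c.png

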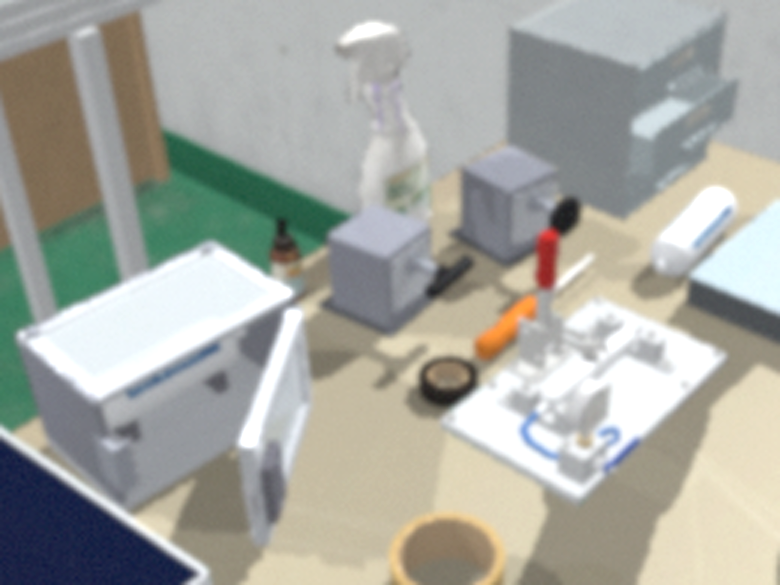

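View pics/side0c.png

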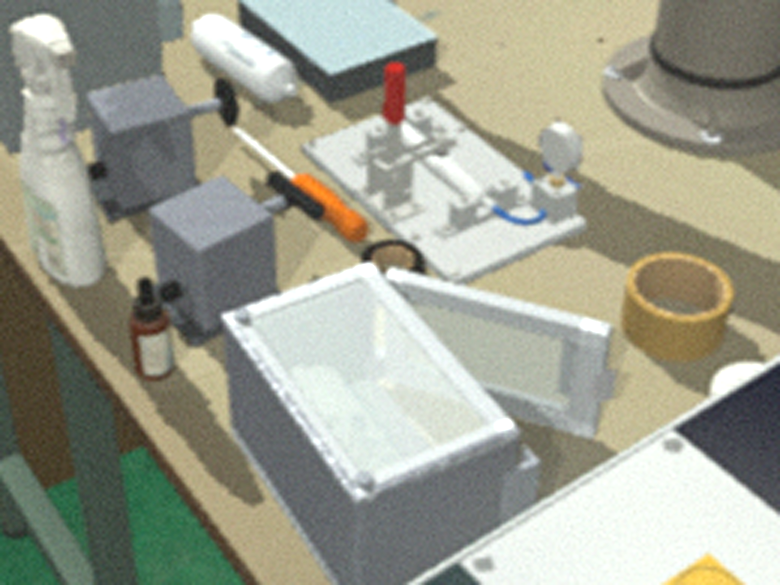

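```bash
cat > fit.py <<'E'
import numpy as np
from scipy.optimize import least_squares
np.set_printoptions(precision=4,suppress=True)
C={n:np.load(f"{n}0.npz") for n in ("scene","side")}
def full(n,p): o={"scene":(170,100),"side":(190,135)}[n]; return np.array(p)/3+o
def proj(n,P):
    c=C[n]; T=np.linalg.inv(c["pose"]); p=(T[:3,:3]@np.atleast_2d(P).T+T[:3,3:]).T@c["K"].T; return p[:,:2]/p[:,2:]
def R(a): return np.array([[np.cos(a),-np.sin(a)],[np.sin(a),np.cos(a)]])
def W(p,loc): return np.c_[np.array(loc)[:,:2]@R(p[2]).T+p[:2],np.array(loc)[:,2]]
def fit(name,loc,sc,sd,x0):
    f=lambda p:np.r_[proj("scene",W(p,loc))-full("scene",sc),proj("side",W(p,loc))-full("side",sd)].ravel()
    r=least_squares(f,x0); print(name,r.x,"res\n",f(r.x).reshape(2,-1)); return r.x
def top(hx,hy,z): return [(hx,hy,z),(-hx,hy,z),(-hx,-hy,z),(hx,-hy,z)]
s=fit("start",top(.04,.04,.096),[(462,182),(510,210),(560,182),(512,150)],[(108,130),(192,112),(150,78),(90,98)],[.7,-.2,0])
o=fit("other",top(.04,.04,.096),[(330,237),(378,270),(432,237),(380,205)],[(190,243),(273,218),(222,182),(155,212)],[.7,0,0])
c=fit("chamber",top(.065,.105,.13),[(22,335),(100,400),(295,293),(212,243)],[(362,492),(515,430),(372,267),(225,315)],[.7,.2,0])
h=W(c,[(-.075,-.095,.065)])[0]; print("hinge",h)
fd=lambda a:np.r_[proj("scene",D(a))-full("scene",(252,443)),proj("side",D(a))-full("side",(598,325))].ravel()
# door dir at angle t: chamber +y rotated towards -x (ccw)
D=lambda a:np.r_[h[:2]+R(c[2]+a[0])@[0,.18],.122][None]
r=least_squares(fd,[1.]); print("door",r.x,fd(r.x))
k=lambda P:np.r_[proj("scene",P)-full("scene",(565,215)),proj("side",P)-full("side",(227,102))].ravel()
q=least_squares(k,[.6,-.2,.07]); print("knob tri",q.x,k(q.x),"knob from box",W(s,[(-.09,0,.07)]))
print("tee",W(o,[(-.09,0,.07)]),"free edge",D(r.x),"push",h[:2]+R(c[2]+r.x[0])@[-.017,.161])
E
python3 fit.py
```

```text
start [ 0.5814 -0.1889 -0.1013] res
 [[-1.8237 -4.8066 -0.7517 -5.6411 -1.0548 -4.8608 -2.1476 -2.1019]
 [ 2.8772  1.294   1.4943 -0.1747  4.9962 -2.1463 -0.7702 -1.9254]]
other [ 0.6066 -0.0015 -0.0089] res
 [[-2.6236 -1.8064 -0.0698 -3.6335 -0.3819 -3.5961 -1.4975 -1.3512]
 [ 1.6175  2.6112  1.5295  0.1909  3.3291 -3.1893 -1.1645 -3.3132]]
chamber [ 0.6243  0.2598 -0.0711] res
 [[-2.3768 -0.585  -1.8598  0.4279  0.6414 -0.5985  0.0592 -1.6608]
 [-0.8232  1.281   2.7029 -1.7451 -0.251  -3.4859 -0.8753 -1.5321]]
hinge [0.5428 0.1704 0.065 ]
door [0.6755] [-1.3404  0.4947  4.3732 -0.3061]
knob tri [ 0.4942 -0.1811  0.0694] [-0.1487  0.3693 -0.12   -0.3391] knob from box [[ 0.4919 -0.1798  0.07  ]]
tee [[ 0.5166 -0.0007  0.07  ]] free edge [[0.4405 0.3185 0.122 ]] push [0.4373 0.2932]
```

```bash
cat >> fit.py <<'E'
print("---- free size")
def fit2(name,sc,sd,x0):
    L=lambda p:top(p[3],p[4],p[5])
    f=lambda p:np.r_[proj("scene",W(p[:3],L(p)))-full("scene",sc),proj("side",W(p[:3],L(p)))-full("side",sd)].ravel()
    r=least_squares(f,x0); print(name,r.x,"rms",np.sqrt(np.mean(r.fun**2)));return r.x
s=fit2("start",[(462,182),(510,210),(560,182),(512,150)],[(108,130),(192,112),(150,78),(90,98)],[.6,-.2,0,.04,.04,.096])
fit2("other",[(330,237),(378,270),(432,237),(380,205)],[(190,243),(273,218),(222,182),(155,212)],[.6,0,0,.04,.04,.096])
c=fit2("chamber",[(22,335),(100,400),(295,293),(212,243)],[(362,492),(515,430),(372,267),(225,315)],[.6,.26,0,.06,.1,.13])
def tri(a,b):
    k=lambda P:np.r_[proj("scene",P)-full("scene",a),proj("side",P)-full("side",b)].ravel()
    q=least_squares(k,[.6,0,.07]); return q.x,k(q.x)
print("door free top",tri((252,443),(598,325)));print("door hinge top",tri((295,313),(395,275)))
print("tee ctr",tri((450,275),(297,195)))
print("knob yaw", np.arctan2(*(s[:2]-q.x[:2])[::-1]))
E
python3 fit.py | sed -n '/----/,$p'
```

```text
---- free size
start [ 0.5815 -0.2018 -0.1     0.038   0.0395  0.0807] rms 1.9081827143058874
other [ 0.6067 -0.0079 -0.0096  0.0375  0.0365  0.0864] rms 1.4922173887697014
chamber [ 0.6244  0.2587 -0.0709  0.0621  0.1015  0.1256] rms 0.6309580835208787
door free top (array([0.4451, 0.3105, 0.1162]), array([ 0.2067, -0.3784,  0.2134,  0.3616]))
door hinge top (array([0.5405, 0.1755, 0.118 ]), array([-0.2534,  0.5215, -0.2241, -0.4579]))
tee ctr (array([ 0.517 , -0.0125,  0.0695]), array([-0.1918,  0.4329, -0.163 , -0.389 ]))
knob yaw -0.23319957998197283
```

```bash
cat >> fit.py <<'E'
print("=====")
f3=lambda a:(np.array(a)-(170,100))*3
g3=lambda a:(np.array(a)-(190,135))*3
print("machine corner",tri(f3((241,292)),g3((492,230))))
print("brown",tri(f3((318,284)),g3((416,228))),"spray head",tri((380,45),(45,35)))
print("fixture red top",tri((548,232),(395,68)))
print("machine edge", tri(f3((85,185)),g3((262,372))))
E
python3 fit.py | sed -n '/====/,$p'
```

```text
=====
machine corner (array([0.3024, 0.4576, 0.1971]), array([-0.4563,  0.745 , -0.6003, -0.8532]))
brown (array([0.2956, 0.2541, 0.0504]), array([ 0.3676, -0.6715,  0.4328,  0.731 ])) spray head (array([ 0.6936, -0.1115,  0.2424]), array([ 0.3866, -1.0637,  0.247 ,  0.845 ]))
fixture red top (array([ 0.4048, -0.0212,  0.1619]), array([-0.2427,  0.5897, -0.2168, -0.5884]))
machine edge (array([0.8725, 0.4902, 0.2023]), array([-0.4911,  0.8255, -0.3284, -0.4879]))
```

>>> servo_tool --motion '[[[0.305,-0.208,-0.02,0,0,0,0],[0.305,-0.208,-0.02,0,0,0,0],[0.305,-0.208,-0.02,0,0,0,0],[0.305,-0.208,-0.02,0,0,0,0],[0.305,-0.208,-0.02,0,0,0,0],[0.305,-0.208,-0.02,0,0,0,0],[0.305,-0.208,-0.02,0,0,0,0],[0.305,-0.208,-0.02,0,0,0,0],[0.305,-0.208,-0.02,0,0,0,0],[0.43,-0.459,-0.02,0,0,0,0],[0.43,-0.459,-0.02,0,0,0,0],[0.43,-0.459,-0.02,0,0,0,0],[0.43,-0.459,-0.02,0,0,0,0],[0.43,-0.459,-0.02,0,0,0,0],[0.43,-0.459,-0.02,0,0,0,0],[0.43,-0.459,-0.02,0,0,0,0],[0.43,-0.459,-0.02,0,0,0,0],[0.43,-0.459,-0.02,0,0,0,0],[0.43,-0.459,-0.02,0,0,0,0]]]'

```text
t: 1.68
eef_pos: [0.4806, -0.0208, 0.251]
tool_rot: [0.0, 0.978, 0.21, -0.0]
contact_force: [-0.7, 0.2, 0.6]
gripper_width: 0.001
grasp_force: 0.0
```

>>> servo_tool --motion '[[[0.035,-0.296,0.02,0,0,-2.2,0],[0.035,-0.296,0.02,0,0,-2.2,0],[0.035,-0.296,0.02,0,0,-2.2,0],[0.035,-0.296,0.02,0,0,-2.2,0],[0.035,-0.296,0.02,0,0,-2.2,0],[0.035,-0.296,0.02,0,0,-2.2,0],[0.035,-0.296,0.02,0,0,-2.2,0],[0.035,-0.296,0.02,0,0,-2.2,0],[0.035,-0.296,0.176,0,0,-2.2,0],[0.035,-0.296,0.176,0,0,-2.2,0],[0.035,-0.296,0.176,0,0,-2.2,0],[0.035,-0.296,0.176,0,0,-2.2,0],[0.035,-0.296,0.176,0,0,-2.2,0],[0.035,-0.296,0.176,0,0,-2.2,0],[0.035,-0.296,0.176,0,0,-2.2,0]]]'

```text
t: 2.93
eef_pos: [0.3924, 0.2642, 0.0767]
tool_rot: [-0.0, 0.953, 0.302, 0.001]
contact_force: [0.2, 0.1, 0.2]
gripper_width: 0.004
grasp_force: 0.0
```

```bash
python3 - <<'E'
from station import bot
import cv2,numpy as np
I=[]
for n,(x,y) in (("scene",(160,150)),("side",(280,170))):
    r=bot.read_camera(n)["img"][y:y+150,x:x+190]
    I.append(cv2.resize(cv2.cvtColor(r,cv2.COLOR_RGB2BGR),None,fx=2.1,fy=2.1,interpolation=cv2.INTER_CUBIC))
cv2.imwrite("pics/b.png",np.hstack(I)); o=bot.get_obs(); print(o["eef_pos"],o["tool_rot"])
E
```

```text
[0.39280412 0.26482264 0.07747025] [-4.44330089e-04  9.53152155e-01  3.02484203e-01  2.01951890e-03]
```

View pics/b.png

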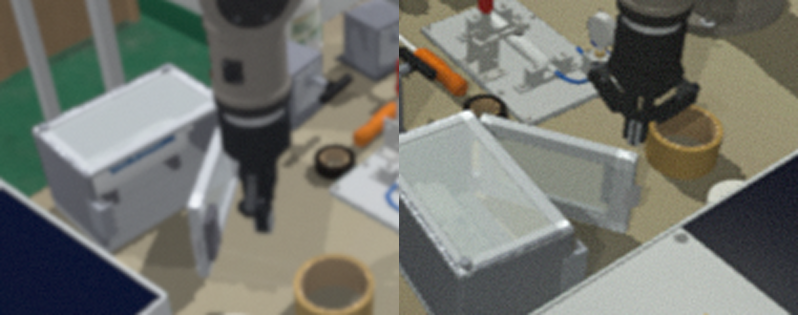

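>>> servo_tool --motion '[[[0.02,0,0,0,0,0,0],[0.04,0,0,0,0,0,0],[0.052,-0.001,0,0,0,0.8,0],[0.064,-0.002,0,0,0,1.7,0],[0.076,-0.002,0,0,0,2.5,0],[0.088,-0.001,0,0,0,3.4,0],[0.1,0.001,0,0,0,4.3,0],[0.112,0.004,0,0,0,5.2,0],[0.124,0.008,0,0,0,6.0,0],[0.135,0.012,0,0,0,6.9,0],[0.135,0.012,0,0,0,6.9,0],[0.135,0.012,0,0,0,6.9,0]]]'

```text
t: 4.03
eef_pos: [0.5091, 0.3327, 0.077]
tool_rot: [-0.001, 1.0, 0.008, 0.001]
contact_force: [-1.2, 1.0, 0.1]
gripper_width: 0.001
grasp_force: 0.0
```

>>> servo_tool --motion '[[[0.004,0,0,0,0,0.3,0],[0.007,0,0,0,0,0.6,0],[0.01,0,0,0,0,0.8,0],[0.013,0,0,0,0,1.0,0],[0.016,0,0,0,0,1.0,0],[0.018,0,0,0,0,1.0,0],[0.018,0,0,0,0,1.0,0],[0.018,0,0,0,0,1.0,0]]]'

```text
t: 4.7
eef_pos: [0.5262, 0.3324, 0.0752]
tool_rot: [0.0, 0.999, -0.037, -0.0]
contact_force: [0.3, -0.5, 0.6]
gripper_width: 0.001
grasp_force: 0.0
```

>>> servo_tool --motion '[[[0.002,0,0,0,0,0,0],[0.004,0,0,0,0,0,0],[0.005,0,0,0,0,0,0],[0.006,0,0,0,0,0,0],[0.006,0,0,0,0,0,0]]]'

```text
t: 5.12
eef_pos: [0.5298, 0.3323, 0.0752]
tool_rot: [0.001, 0.999, -0.036, -0.002]
contact_force: [-6.6, -0.9, 5.5]
gripper_width: -0.004
grasp_force: 3.6
```

>>> servo_tool --motion '[[[0.003,0,0,0,0,0,0],[0.005,0,0,0,0,0,0],[0.007,0,0,0,0,0,0],[0.009,0,0,0,0,0,0],[0.009,0,0,0,0,0,0]]]'

```text
t: 5.53
eef_pos: [0.5299, 0.3323, 0.075]
tool_rot: [0.003, 0.999, -0.034, -0.009]
contact_force: [-31.6, -5.4, 24.6]
gripper_width: -0.001
grasp_force: 16.0
```

>>> servo_tool --motion '[[[-0.02,0,0,0,0,0,0],[-0.06,0,0,0,0,0,0],[-0.08,0,0,0,0,0,0],[-0.08,0,-0.05,0,0,0,0],[-0.08,0,-0.09,0,0,0,0],[-0.08,0,-0.13,0,0,0,0],[-0.08,0,-0.18,0,0,0,0],[-0.08,0,-0.18,0,0,0,0],[-0.08,0,-0.18,0,0,0,0]]]'

```text
t: 6.28
eef_pos: [0.4635, 0.3391, 0.2606]
tool_rot: [-0.003, 0.999, -0.037, 0.004]
contact_force: [0.4, -0.6, -0.7]
gripper_width: 0.002
grasp_force: 0.0
```

```bash
python3 - <<'E'
from station import bot
import cv2,numpy as np
I=[]
for n,(x,y) in (("scene",(160,150)),("side",(280,170))):
    r=bot.read_camera(n)["img"][y:y+150,x:x+190]
    I.append(cv2.resize(cv2.cvtColor(r,cv2.COLOR_RGB2BGR),None,fx=2.1,fy=2.1,interpolation=cv2.INTER_CUBIC))
cv2.imwrite("pics/c.png",np.hstack(I)); o=bot.get_obs(); print(o["eef_pos"],o["tool_rot"])
E
```

```text
[0.46163359 0.33717242 0.25563117] [-2.20805874e-04  9.99316508e-01 -3.69603840e-02  6.31296391e-04]
```

View pics/c.png

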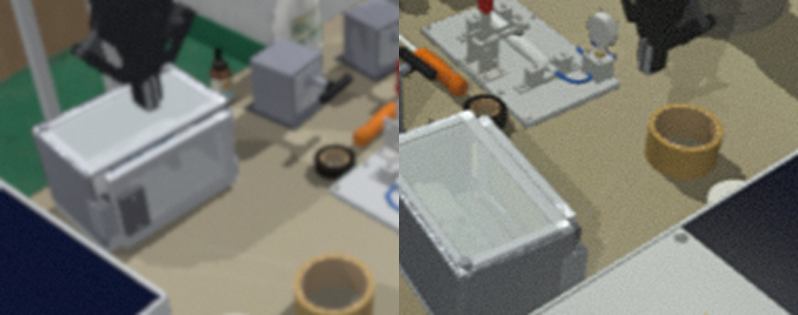

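>>> servo_tool --motion '[[[0.048,0.513,-0.02,0,0,0.5,0.3],[0.048,0.513,-0.02,0,0,0.5,0.3],[0.048,0.513,-0.02,0,0,0.5,0.3],[0.048,0.513,-0.02,0,0,0.5,0.3],[0.048,0.513,-0.02,0,0,0.5,0.3],[0.048,0.513,-0.02,0,0,0.5,0.3],[0.048,0.513,-0.02,0,0,0.5,0.3],[0.048,0.513,-0.02,0,0,0.5,0.3],[0.048,0.513,-0.02,0,0,0.5,0.3],[0.048,0.513,-0.02,0,0,0.5,0.3],[0.048,0.513,-0.02,0,0,0.5,0.3],[0.048,0.513,-0.02,0,0,0.5,0.3],[0.048,0.513,-0.02,0,0,0.5,0.3],[0.048,0.513,-0.02,0,0,0.5,0.3],[0.048,0.513,-0.02,0,0,0.5,0.3],[0.048,0.513,-0.02,0,0,0.5,0.3]]]'

```text
t: 7.72
eef_pos: [0.4709, -0.1764, 0.2739]
tool_rot: [-0.0, 0.998, -0.058, -0.001]
contact_force: [-0.3, 0.8, -0.1]
gripper_width: 0.297
grasp_force: 0.0
```

```bash
python3 - <<'E'
from station import bot
import cv2,numpy as np
np.set_printoptions(precision=4,suppress=True)
r=bot.read_camera("wrist"); np.savez("wrist0.npz",**r)
cv2.imwrite("pics/w.png",cv2.convertScaleAbs(cv2.cvtColor(r["img"],cv2.COLOR_RGB2BGR),alpha=1.3,beta=10)); o=bot.get_obs(); print(o["eef_pos"],o["tool_rot"],o["gripper_width"],r["K"],r["pose"])
E
```

```text
[ 0.4712 -0.176   0.2742] [-0.0004  0.9984 -0.0574 -0.001 ] 0.3010521842892165 [[354.9699   0.     323.5077]
 [  0.     354.9699 202.1851]
 [  0.       0.       1.    ]] [[-0.1156 -0.9552 -0.2726  0.5404]
 [-0.9933  0.1108  0.033  -0.185 ]
 [-0.0013  0.2746 -0.9616  0.4159]
 [ 0.      0.      0.      1.    ]]
```

View pics/w.png

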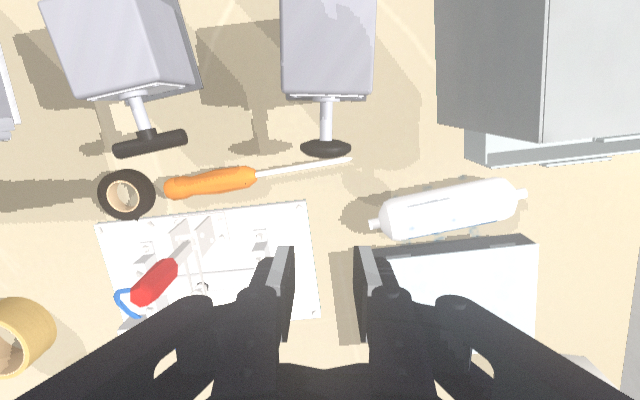

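```bash
python3 - <<'E'
import numpy as np
np.set_printoptions(precision=4,suppress=True)
w=np.load("wrist0.npz");K,T=w["K"],w["pose"]
def bp(u,v,z):
    d=T[:3,:3]@np.linalg.inv(K)@[u,v,1]; return T[:3,3]+d*(z-T[2,3])/d[2]
for n,a in dict(stemnut=(326,100,.07),stemhead=(326,140,.07),hl=(300,148,.07),hr=(351,148,.07),fl=(281,93,.096),fr=(373,95,.096),dl=(350,159,.02)).items(): print(n,bp(*a))
E
```

```text
stemnut [ 0.541  -0.1869  0.07  ]
stemhead [ 0.5041 -0.1827  0.07  ]
hl [ 0.4994 -0.1567  0.07  ]
hr [ 0.4936 -0.2059  0.07  ]
fl [ 0.5512 -0.1489  0.096 ]
fr [ 0.5403 -0.2275  0.096 ]
dl [ 0.4748 -0.2067  0.02  ]
```

>>> servo_tool --motion '[[[0.03,0.0025,0.02,0,0,0,0.3],[0.0515,0.0025,0.04,0,0,0,0.3],[0.0515,0.0025,0.08,0,0,0,0.3],[0.0515,0.0025,0.12,0,0,0,0.3],[0.0515,0.0025,0.14,0,0,0,0.3],[0.0515,0.0025,0.16,0,0,0,0.3],[0.0515,0.0025,0.17,0,0,0,0.3],[0.0515,0.0025,0.18,0,0,0,0.3],[0.0515,0.0025,0.19,0,0,0,0.3],[0.0515,0.0025,0.2,0,0,0,0.3],[0.0515,0.0025,0.21,0,0,0,0.3],[0.0515,0.0025,0.22,0,0,0,0.3],[0.0515,0.0025,0.226,0,0,0,0.3],[0.0515,0.0025,0.226,0,0,0,0.3]]]'

```text
t: 8.93
eef_pos: [0.5214, -0.1861, 0.048]
tool_rot: [-0.0, 0.998, -0.059, -0.001]
contact_force: [-0.1, 0.2, 0.7]
gripper_width: 0.304
grasp_force: 0.0
```

>>> servo_tool --motion '[[[-0.003,0,0,0,0,0,0.3],[-0.005,0,0,0,0,0,0.3],[-0.007,0,0,0,0,0,0.3],[-0.009,0,0,0,0,0,0.3],[-0.011,0,0,0,0,0,0.3],[-0.012,0,0,0,0,0,0.3],[-0.012,0,0,0,0,0,0.3]]]'

```text
t: 9.52
eef_pos: [0.5102, -0.185, 0.0495]
tool_rot: [0.0, 0.998, -0.059, 0.0]
contact_force: [0.1, -0.4, 0.6]
gripper_width: 0.299
grasp_force: 0.0
```

>>> servo_tool --motion '[[[-0.002,0,0,0,0,0,0.3],[-0.004,0,0,0,0,0,0.3],[-0.006,0,0,0,0,0,0.3],[-0.007,0,0,0,0,0,0.3],[-0.007,0,0,0,0,0,0.3]]]'

```text
t: 9.93
eef_pos: [0.5029, -0.1841, 0.0492]
tool_rot: [-0.0, 0.998, -0.059, -0.0]
contact_force: [-1.1, 0.2, 0.8]
gripper_width: 0.301
grasp_force: 0.0
```

>>> servo_tool --motion '[[[-0.002,0,0,0,0,0,0.3],[-0.003,0,0,0,0,0,0.3],[-0.004,0,0,0,0,0,0.3],[-0.004,0,0,0,0,0,0.3]]]'

```text
t: 10.27
eef_pos: [0.5005, -0.1838, 0.0495]
tool_rot: [0.0, 0.998, -0.059, 0.001]
contact_force: [4.6, -0.6, -2.1]
gripper_width: 0.299
grasp_force: 2.2
```

```bash
python3 - <<'E'
from station import bot
import cv2,numpy as np
a=[]
r=bot.read_camera("wrist"); s=bot.read_camera("side")
a=cv2.resize(r["img"],(480,300)); b=cv2.resize(s["img"][140:250,190:307],(319,300),interpolation=cv2.INTER_CUBIC)
cv2.imwrite("pics/w2.png",cv2.convertScaleAbs(cv2.cvtColor(np.hstack([a,b]),cv2.COLOR_RGB2BGR),alpha=1.3,beta=10))
E
```

```text
(no output)
```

View pics/w2.png

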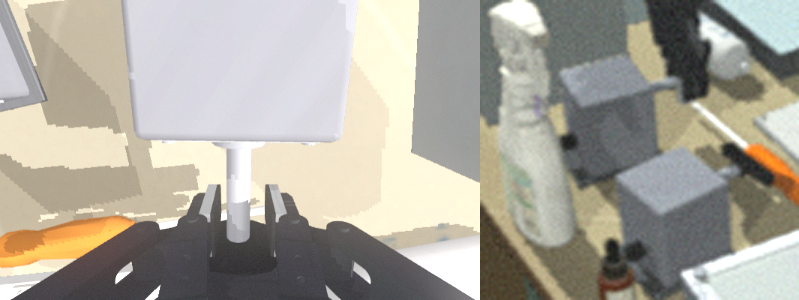

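>>> servo_tool --motion '[[[-0.002,0,0,0,0,0,0.3],[-0.004,0,0,0,0,0,0.3],[-0.004,0,0,0,0,0,0.3]]]'

```text
t: 10.62
eef_pos: [0.5004, -0.1838, 0.0502]
tool_rot: [0.001, 0.998, -0.058, 0.005]
contact_force: [14.9, -2.1, -11.4]
gripper_width: 0.296
grasp_force: 7.2
```

>>> servo_tool --motion '[[[0.008,0,0,0,0,0,0.3],[0.017,0,0,0,0,0,0.3],[0.017,0,0,0,0,0,0.3],[0.017,0,-0.03,0,0,0,0.3],[0.017,0,-0.06,0,0,0,0.3],[0.017,0,-0.1,0,0,0,0.3],[0.017,0,-0.14,0,0,0,0.3],[0.017,0,-0.18,0,0,0,0.3],[0.0,0,-0.21,0,0,0,0.3],[-0.03,0,-0.23,0,0,0,0.3],[-0.03,0,-0.23,0,0,0,0.3],[-0.03,0,-0.23,0,0,0,0.3]]]'

```text
t: 11.62
eef_pos: [0.4646, -0.1799, 0.2804]
tool_rot: [0.0, 0.998, -0.059, 0.001]
contact_force: [0.2, -0.1, -0.6]
gripper_width: 0.303
grasp_force: 0.0
```

```bash
python3 - <<'E'
from station import bot
import cv2,numpy as np
r=bot.read_camera("wrist"); s=bot.read_camera("scene"); np.savez("wrist1.npz",**r)
a=r["img"][0:250,80:480]; b=cv2.resize(s["img"][130:280,170:410],(400,250),interpolation=cv2.INTER_CUBIC)
cv2.imwrite("pics/w3.png",cv2.convertScaleAbs(cv2.cvtColor(np.hstack([a,b]),cv2.COLOR_RGB2BGR),alpha=1.2,beta=10))
E
```

```text
(no output)
```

View pics/w3.png

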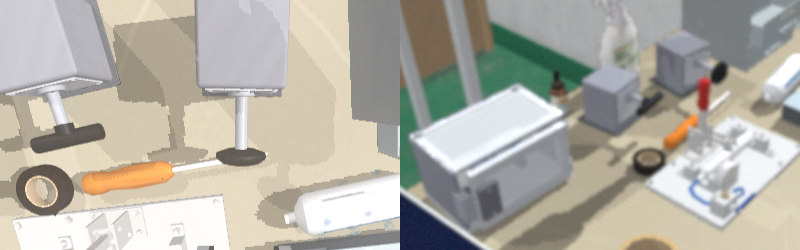

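The last picture shows the knob's stem about 53 px long, up from about 42 px, with the head at (322,157) in the full wrist image. The T-handle is still in, the door is shut and the loose things look unmoved.

```bash
python3 -c "
from station import bot
print(bot.hand_in())"
```

```text
the job is handed in; nothing more can be done
None
```

The job is handed in at about 12 s on the robot clock: the chamber door is pushed shut to its hard stop, the mushroom knob is pulled out and stays out by itself, and the T-handle and loose items look untouched in the last pictures; I saw no separate sign of the latch snapping in.

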